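# Fit the front roller rod of the mug cradle

### The arm

A 7-joint arm with a two-finger parallel gripper is mounted at the origin on a cart in front of the work surface, level with it; the furniture and walls round the work are solid. World frame = base frame: x ahead of the robot, y to its left, z up, the work surface at z = 0. Lengths are in m, angles in rad, forces in N, time in s.
With the tool pointing down it reaches from about 0.4 to 0.85 m from the base axis. Payload 10.4 kg.
Tool frame: the origin (TCP) lies on the mounting face of the last link; the fingertips stand 182 mm ahead of it and the grasp point (between the pads) lies 164 mm ahead of it; z points along the fingers, y is the line along which they close (so a half turn about z gives the same grasp; the last joint's range is limited). The gripper opens to 87 mm and grips with 3 to 60 N. Pads are 19 mm wide; open, the fingers measure 117 mm over their backs; the gripper's body (75 mm by 190 mm) begins 51 mm behind the grasp point.
Start: joints at [-1.129, 0.332, -0.065, 1.46, 0.022, 1.35, -0.088], TCP at [0.28, 0.559, 0.405] pointing down, gripper open.
Joint ranges: [-2.6, 2.6], [-0.5, 2.12], [-1.47, 1.34], [0.16, 2.42], [-1.27, 4.41], [0.06, 2.06], [-2.6, 2.6]. Speed limits (rad/s): [2.22, 2.22, 2.79, 2.79, 3.14, 3.14, 3.14].

### API

Orientations are given as a unit quaternion [w, x, y, z].
In Python, from bench import state, snapshot, sign_off gives the robot as it stands.
- The arm moves only by the shell command python3 -m pendant 'ROWS'. ROWS is a JSON list of rows, 1 to 10 of them, each written [opening, [dx, dy, dz], turn]: the finger opening in m, then dx, dy, dz in m, then a turn about the tool's z in rad; each row shifts and turns the commanded pose from where the row before left it, along the tool's axes as they then stand; what a row does not reach is not made up. A row lasts 1/12 s, in which the tool goes at most 0.0417 m and 0.125 rad, less where a joint would pass 70% of its speed; a pose out of reach is approached as far as the arm can. The fingers move at their own pace and stop on an object; the grip force is fixed at half the most. Time passes only in rows, so rows that do not move let the fingers close. It prints the time, the measured TCP pose, the force, the opening and the grip force at its end. Input that does not fit is refused with a message, and nothing moves.
- state(): the state, without advancing time (a new reading comes with each control period).
- snapshot(name): name is "scene" or "top" or "wrist"; returns a dict with "color" (384x512x3 uint8, red, green, blue), "intrinsics" (3x3 intrinsics, pixels), "dist_coeffs" ([k1, k2, p1, p2, k3] as OpenCV has them; the pictures are not rectified), "rvec" (rotation vector, rad) and "tvec" (3), from world to camera coordinates, as OpenCV has them. Camera axes: x right, y down, z forward; pixel columns grow to the right and rows downward; lengths in m; the calibration is good to about 2 mm. A picture is of the moment at which its call begins. There is no depth.
- sign_off(): hands the job in; it is judged then, once.
The state is a dict: "t": time; "joint_positions": joint angles; "joint_vel": joint speeds; "joint_torque": joint torques, N m; "eef_pos": TCP position; "tool_rot": TCP orientation; "force": force on the tool from outside, world axes, zero at the start; "wrist_torque": the same for the moment, N m; "gripper_width": finger opening in m; "grip_force": force on a finger pad.
Only numpy, scipy, OpenCV 4.12 (cv2) and the standard library are available. Lean on these libraries where they do the work, as an engineer would, in place of code of your own. Each camera call takes 0.05 s, during which the arm holds its last target. There are 200 camera calls.

### The job

The mug-wrapping cradle is missing its front roller rod, which lies on the bench. Pick the rod up by its square grip and thread it nose first through the front bushing of the left upright and then the one of the right upright; push it on against the spring you will feel at the far end, without forcing it, until the grip seats hard against the left bushing. Finish still holding the rod fully home there, because the spring pushes it back out and its keeper strap is fitted afterwards; leave the mug and the tape roll alone.

Things in the scene. Friction and masses are not known exactly. Their poses are not given: they have to be found in the camera images.
- cradle: aluminium mug cradle screwed to the bench: base 130 x 210 mm, two uprights 123 mm high, 14 mm thick at y = +-64 to +-78 mm. Origin: centre of underside; y along the rods, from right (far) to left (near) upright; x away from robot. Rear rod (x = +30 mm) is fitted; its grip and strap stand out to y = +128 mm. Front bores (x = -30, z = 100 mm) are empty. A rod goes in towards -y
- near_bush (a point): centre of the mouth of the left front bushing, on the face of its brass flange (25 mm across, 3 mm thick); bore 14.5 mm, 17 mm deep in all. Cradle frame: -30, +81, 100 mm; axes as the cradle's. The rod's grip seats on this face
- far_bush (a point): centre of the mouth of the right front bushing, on the face of its like flange; same bore. Cradle frame: -30, -61, 100 mm, so 142 mm beyond near_bush; axes as the cradle's
- brake_cap: dark knurled cap, 28 mm in diameter, closed at the end, screwed on the right upright behind the far front bore over the sprung brake pad. Origin: on the bore axis where the pad's face rests, at y = -83.5 to -90 mm in the cradle frame (differs with how far it is screwed in); axes as the cradle's
- brake_pad: rubber pad 17 mm in diameter hidden inside the cap; origin: centre of its face. The rod's nose meets it 4 to 10.5 mm before the grip seats. It gives way up to 14 mm against a spring of 2 N at first touch plus 0.5 N per mm, so 4 to 7.3 N at the seat, and pushes the rod back out if let go
- roller_rod: loose steel rod on the bench, 85 to 155 g: shaft 12 mm thick, 175 mm long, its last 12 mm tapering to a 6 mm nose; black square grip 18 x 18 x 42 mm. Origin: on the axis at the grip's shoulder; y along the axis to the grip (grip y = 0 to 42 mm, nose end y = -175 mm). It lies on a flat of the grip and the shaft's end, nose down by 0.018 rad, grip to the left
- rod_tip (a point): end of the rod's nose, on its axis; axes as the rod's
- mug: white lidded mug with a handle, 119 x 85 x 120 mm, standing on the left of the bench, behind the tape roll; origin: centre of its underside; leave it alone
- tape_roll: roll of tape, 60 mm in diameter, 13 mm thick, lying flat on the left of the bench, behind the rod; origin: centre of its underside; leave it alone

How it is judged:
On the way, in this order (a step that is already met when the one before it is completed fails the run):
1. the rod is lifted clear of the bench in the fingers (contact force between the fingers and roller_rod above 2 N and height (world z) of roller_rod above 0.05 m and height (world z) of rod_tip above 0.04 m and distance between rod_tip and near_bush above 0.015 m), for 0.1 s.
2. the held rod's nose is through the left front bushing and not yet in the right one (contact force between the fingers and roller_rod above 2 N and z of rod_tip in the frame of cradle between 0.092 and 0.108 m and x of rod_tip in the frame of cradle between -0.038 and -0.022 m and y of rod_tip in the frame of cradle between -0.061 and 0.06 m and angle between the y axis of roller_rod and the y axis of cradle, either way round below 0.12 rad), for 0.1 s.
At the end, for the whole second after the job is handed in: Rod in both front bushings (axis within 0.04 rad of the cradle's, ends within 3.5 mm of the bore axis), grip shoulder within 2.5 mm of the left bushing's face, nose on the sprung pad with over 1.5 N, under 10 mm/s, still held in the fingers (over 2 N) (contact force between the fingers and roller_rod above 2 N and y of roller_rod in the frame of cradle between 0.078 and 0.0835 m and x of roller_rod in the frame of cradle between -0.0335 and -0.0265 m and z of roller_rod in the frame of cradle between 0.0965 and 0.1035 m and y of rod_tip in the frame of cradle between -0.099 and -0.0905 m and x of rod_tip in the frame of cradle between -0.0335 and -0.0265 m and z of rod_tip in the frame of cradle between 0.0965 and 0.1035 m and angle between the y axis of roller_rod and the y axis of cradle, either way round below 0.04 rad and contact force between roller_rod and brake_pad above 1.5 N and linear speed of roller_rod below 0.01 m/s); the arm keeps its last pose, push and grip.
It fails at once if the rod is forced: more than 60 N between rod and cradle (contact force between roller_rod and cradle above 60 N).
It fails at once if the mug is moved by more than 30 mm (distance of mug from where it was at the start of the episode above 0.03 m).
It fails at once if the tape roll is moved by more than 30 mm (distance of tape_roll from where it was at the start of the episode above 0.03 m).
It also fails if it takes over 48 s, if anything falls off the work surface, if the arm or the gripper's body presses on something with over 40 N, if the wrist force passes 120 N, or if a joint passes its speed limit or range.

## Working session

There is one attempt and no reset: what is moved stays moved. The work goes in short steps, Python scripts to look and compute and a shell command to move; the robot and the scene stay as the last step left them, time stands still between calls to the robot, and variables do not carry over. Pictures are saved under pics/ and viewed, at most 10 in all, crops included, and the job is handed in when it is done.

```bash
mkdir -p pics; ls; python3 - <<'E'
from bench import state,snapshot
import cv2
s=state();print({k:s[k] for k in('t','eef_pos','tool_rot','force','gripper_width')})
for n in('scene','top'):
    d=snapshot(n);cv2.imwrite(f'pics/{n}0.png',cv2.resize(d['color'][:,:,::-1],(800,600),interpolation=cv2.INTER_CUBIC))
    cv2.imwrite(f'{n}_raw.png',d['color'][:,:,::-1])
    print(n,d['intrinsics'],d['dist_coeffs'],d['rvec'],d['tvec'])
E
```

```text
pics
{'t': 0.0, 'eef_pos': array([0.2801116 , 0.55857097, 0.4039613 ]), 'tool_rot': array([-1.15429971e-04,  2.30314882e-01,  9.73115897e-01, -7.01688117e-04]), 'force': array([ 0.42072533, -0.23199893, -0.59040108]), 'gripper_width': 0.08702920942667829}
scene [[395.64593791   0.         254.52380848]
 [  0.         395.64593791 189.64990875]
 [  0.           0.           1.        ]] [-0.09243534  0.          0.          0.          0.        ] [ 2.20196408 -0.99409657  0.38559495] [-0.4975851   0.25788891  1.02112184]
top [[390.5143642    0.         248.70160719]
 [  0.         390.5143642  178.74963211]
 [  0.           0.           1.        ]] [-0.08141651  0.          0.          0.          0.        ] [ 2.0990522  -2.09276909  0.23623051] [-0.19513623  0.56199756  0.95233731]
```

View pics/scene0.png

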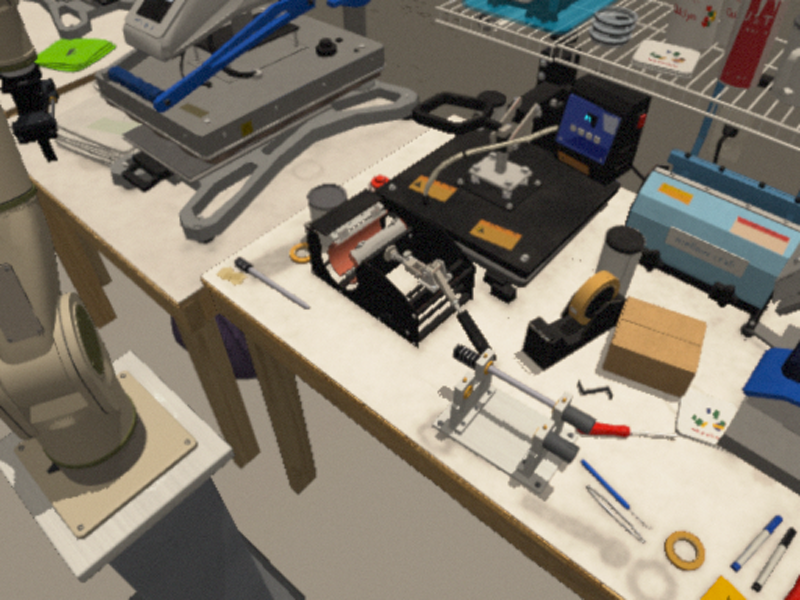

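View pics/top0.png

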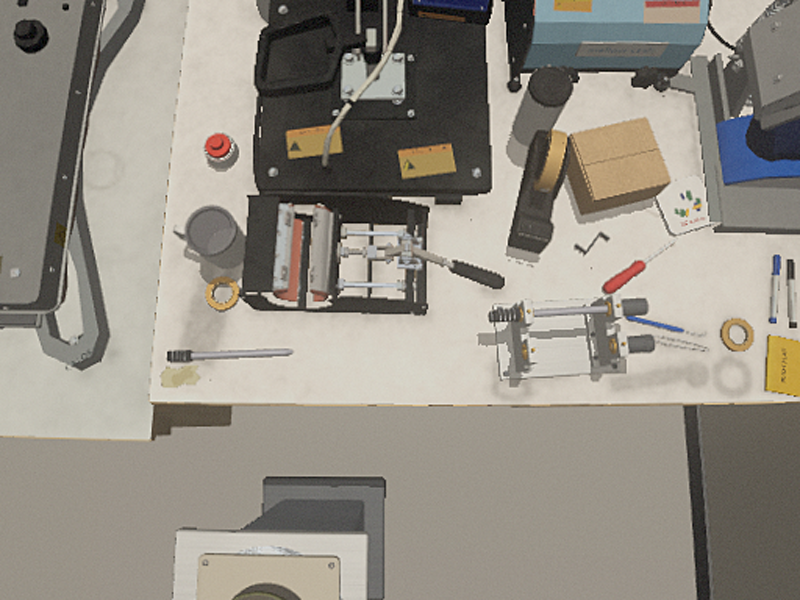

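The scene picture shows the cradle at about (510,420) and the rod from (240,262) to (308,306). In the top picture the rod runs from (168,355) to (293,352) and the cradle is around (560,340). Next I'll enlarge both.

```bash
cat > h.py <<'E'
import numpy as np,cv2
from bench import snapshot,state
def cam(n):
    d=snapshot(n);return d
def ray(d,uv):
    p=cv2.undistortPoints(np.array(uv,float).reshape(-1,1,2),d['intrinsics'],d['dist_coeffs']).reshape(-1,2)
    R=cv2.Rodrigues(np.array(d['rvec'],float))[0];t=np.array(d['tvec'],float).ravel()
    return -R.T@t, np.c_[p,np.ones(len(p))]@R
def at_z(d,uv,z):
    c,r=ray(d,uv); return c+r*((np.asarray(z)-c[2])/r[:,2])[:,None]
def proj(d,P):
    return cv2.projectPoints(np.array(P,float),np.array(d['rvec']),np.array(d['tvec']),d['intrinsics'],d['dist_coeffs'])[0].reshape(-1,2)
def crop(d,x0,y0,w,h,s):
    im=np.ascontiguousarray(d['color'][y0:y0+h,x0:x0+w,::-1]);im=cv2.resize(im,None,fx=s,fy=s,interpolation=cv2.INTER_CUBIC)
    for x in range(x0-x0%10+10,x0+w,10):
        cv2.line(im,(int((x-x0+.5)*s),0),(int((x-x0+.5)*s),4 if x%50 else 12),(0,0,255),1)
        if x%20==0: cv2.putText(im,str(x),(int((x-x0+.5)*s)-10,22),0,.35,(0,0,255),1)
    for y in range(y0-y0%10+10,y0+h,10):
        cv2.line(im,(0,int((y-y0+.5)*s)),(4,int((y-y0+.5)*s)),(0,0,255),1)
        cv2.putText(im,str(y),(6,int((y-y0+.5)*s)+4),0,.35,(0,0,255),1)
    return im
E
python3 - <<'E'
from h import *
t=cam('top');s=cam('scene')
a=crop(t,300,180,130,72,6);b=crop(t,95,212,130,26,6)
cv2.imwrite('pics/t1.png',np.vstack([a,b]))
cv2.imwrite('pics/s1.png',crop(s,275,215,114,104,5.7) )
E
```

```text
(no output)
```

View pics/t1.png

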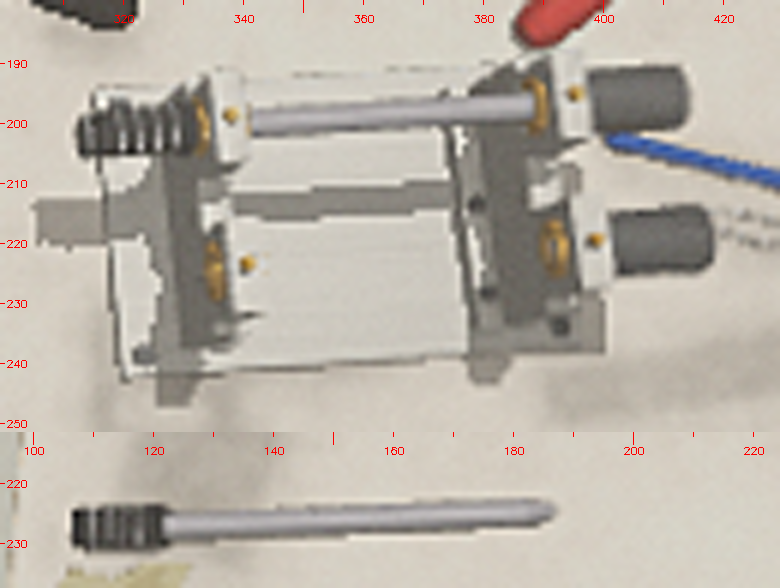

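View pics/s1.png

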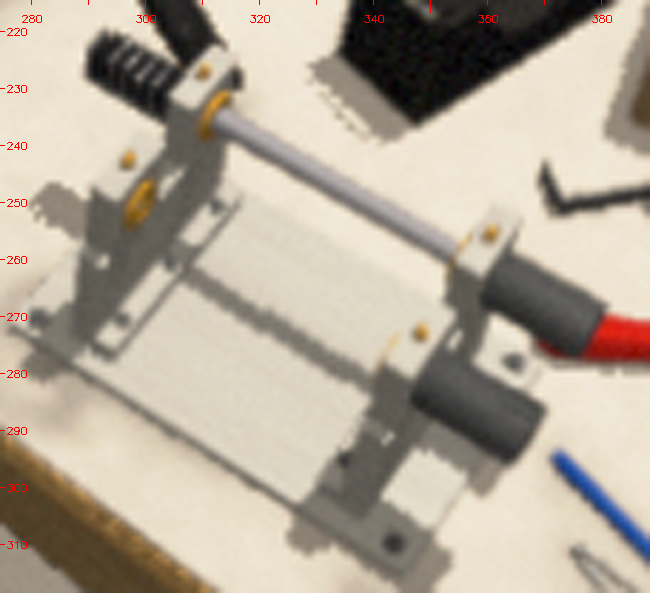

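The pins and flanges are clear in both views. Now I'll fit the cradle pose and the rod pose.

```bash
cat > fit.py <<'E'
from h import *
from scipy.optimize import least_squares
t=cam('top');s=cam('scene')
m=1e-3
obj=np.array([[30,71,123],[-30,71,123],[30,-71,123],[-30,-71,123]])*m
top=[[338,198.5],[340.5,223.5],[395,195],[398.7,219.3]]
sc=[[310,227],[297,242.5],[360,255.5],[348,273]]
fl=np.array([[-30,81,100],[-30,-61,100],[30,81,100],[30,-61,100]])*m
flt=[[335.3,224.5],[391.7,220.5],[333.6,200],[389,197]]
def T(p,P):
    c,q=np.cos(p[2]),np.sin(p[2]);R=np.array([[c,-q,0],[q,c,0],[0,0,1]]);return P@R.T+[p[0],p[1],0]
def f(p):
    o=obj.copy();o[:,2]+=p[3]
    return np.r_[(proj(t,T(p,o))-top).ravel(),(proj(s,T(p,o))-sc).ravel(),(proj(t,T(p,fl))-flt).ravel()]
r=least_squares(f,[.55,-.2,0,0]);print(r.x,r.fun.reshape(-1,2).round(1))
print('topcam',ray(t,[[0,0]])[0],'scene',ray(s,[[0,0]])[0])
print('near',T(r.x,fl)[0],'far',T(r.x,fl)[1])
# rod
print(at_z(t,[[106.5,227.3],[122.3,226.8],[186.8,224.3]],[.009,.014,.006]))
E
python3 fit.py
```

```text
[ 0.47445219 -0.48417186  0.06154138  0.00129618] [[ 0.3 -0.1]
 [ 0.5 -0.5]
 [ 0.5 -0.1]
 [ 0.2 -0. ]
 [ 0.3  0.4]
 [ 0.1  0.2]
 [ 0.5  0.4]
 [ 0.2  0.2]
 [-0.6 -0. ]
 [-0.3  0.3]
 [-1.4  0.4]
 [-0.8 -0. ]]
topcam [ 0.32954329 -0.20065453  1.05451635] scene [-0.05061433 -0.72212932  0.91255403]
near [ 0.43952728 -0.40517027  0.1       ] far [ 0.44826064 -0.54690146  0.1       ]
[[ 0.43958898  0.19198879  0.009     ]
 [ 0.44085511  0.14669267  0.014     ]
 [ 0.44986078 -0.02662054  0.006     ]]
```

```bash
cat > go.py <<'E'
from h import *
import sys
from scipy.spatial.transform import Rotation as Ro
# usage: go.py x y z yaw : grasp point target, rod yaw (tool y -> perp of rod)
def go(x,y,z,yaw):
    s=state();q=s['tool_rot'];R=Ro.from_quat([q[1],q[2],q[3],q[0]]).as_matrix()
    g=s['eef_pos']+R@[0,0,.164]
    a=np.arctan2(R[1,1],R[0,1]); turn=(a-yaw+np.pi/2)%np.pi-np.pi/2
    print('t %.2f grasp'%s['t'],g.round(4),'tilt',R[:2,2].round(4),'yang %.4f turn %.4f'%(a,turn))
    d=np.array([x,y,z])-g
    print('tool d',(R.T@d).round(4),'world d',d.round(4),'F',s['force'].round(1),'w %.4f grip %.1f'%(s['gripper_width'],s['grip_force']))
if __name__=='__main__': go(*map(float,sys.argv[1:5]))
E
python3 go.py .440 .169 .12 .047
python3 -c "
from h import *
t=cam('top')
print('mug top',at_z(t,[[135,144]],.12),'tape',at_z(t,[[142,188]],.013))"
```

```text
t 0.30 grasp [0.2801 0.5586 0.2405] tilt [-0.0002 -0.0004] yang 1.1060 turn 1.0590
tool d [-0.3176 -0.2765  0.1206] world d [ 0.1599 -0.3896 -0.1205] F [0.3 0.7 0.8] w 0.0868 grip 0.0
mug top [[0.63943283 0.09483061 0.12      ]] tape [[0.54797822 0.09990617 0.013     ]]
```

```bash
python3 -m pendant '[[0.087, [-0.029, -0.025, 0], 0], [0.087, [-0.029, -0.025, 0], 0], [0.087, [-0.029, -0.025, 0], 0], [0.087, [-0.029, -0.025, 0], 0], [0.087, [-0.029, -0.025, 0], 0], [0.087, [-0.029, -0.025, 0], 0], [0.087, [-0.029, -0.025, 0], 0], [0.087, [-0.029, -0.025, 0], 0], [0.087, [-0.029, -0.025, 0], 0], [0.087, [-0.029, -0.025, 0], 0]]' | tail -3; python3 -m pendant '[[0.087, [0, 0, 0.01], 0.118], [0.087, [0, 0, 0.01], 0.118], [0.087, [0, 0, 0.01], 0.118], [0.087, [0, 0, 0.01], 0.118], [0.087, [0, 0, 0.01], 0.118], [0.087, [0, 0, 0.01], 0.118], [0.087, [0, 0, 0.01], 0.118], [0.087, [0, 0, 0.01], 0.118], [0.087, [0, 0, 0.01], 0.115], [0.087, [0, 0, 0], 0]]'|tail -3;python3 go.py .440 .169 .12 .047
```

```text
force: [0.8, -0.2, -0.0]
gripper_width: 0.0871
grip_force: 0.0
force: [-0.1, -0.2, -0.7]
gripper_width: 0.087
grip_force: 0.0
t 2.02 grasp [0.4264 0.2047 0.1491] tilt [-0.0021 -0.0014] yang 0.0415 turn -0.0055
tool d [-0.0362  0.0121  0.0292] world d [ 0.0136 -0.0357 -0.0291] F [-0.1 -0.2 -0.7] w 0.0870 grip 0.0
```

```bash
python3 -m pendant '[[0.087, [-0.018, 0.006, 0.015], 0], [0.087, [-0.018, 0.006, 0.014], -0.005], [0.087, [0, 0, 0], 0]]'|tail -1;python3 go.py .440 .169 .021 .047; python3 - <<'E'
from h import *
d=cam('wrist');cv2.imwrite('pics/w1.png',crop(d,0,0,512,384,1.5))
np.save('w1.npy',d,allow_pickle=True)
P=[[.4395,.190,.018],[.441,.148,.018],[.4412,.148,.009],[.4499,-.0266,.006]]
print(proj(d,P).round(1)); print(ray(d,[[0,0]])[0])
E
```

```text
grip_force: 0.0
t 2.27 grasp [0.4411 0.1662 0.1201] tilt [-0.0019 -0.0024] yang 0.0531 turn 0.0061
tool d [ 0.0031 -0.0007  0.0991] world d [-0.0011  0.0028 -0.0991] F [-0.6 -1.1 -0.8] w 0.0872 grip 0.0
[[251.7 168.4]
 [250.8 217.3]
 [251.1 213.7]
 [250.8 372.3]]
[0.43711412 0.24048491 0.2640308 ]
```

View pics/w1.png

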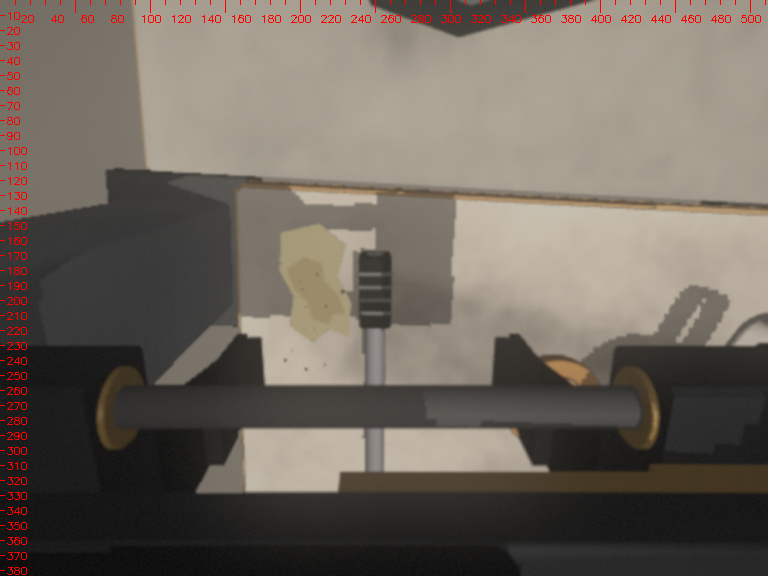

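The wrist view shows the grip at columns 239–261, rows 167–218. That matches the prediction (251, 168–217), so I'll descend and close.

```bash
python3 -m pendant '[[0.087, [0.003, -0.001, 0.025], 0.006], [0.087, [0, 0, 0.025], 0], [0.087, [0, 0, 0.025], 0], [0.087, [0, 0, 0.014], 0], [0.087, [0, 0, 0.01], 0], [0.087, [0, 0, 0], 0]]'|tail -2;python3 go.py .440 .169 .021 .047
```

```text
gripper_width: 0.0868
grip_force: 0.0
t 2.82 grasp [0.4391 0.1731 0.0217] tilt [-0.0018 -0.0008] yang 0.0486 turn 0.0016
tool d [-0.0042  0.0007  0.0007] world d [ 0.0009 -0.0041 -0.0007] F [ 0.4 -0.1 -0.1] w 0.0868 grip 0.0
```

```bash
python3 -m pendant '[[0.087, [-0.004, 0.001, 0.001], 0], [0.087, [0, 0, 0], 0], [0.01, [0, 0, 0], 0], [0.01, [0, 0, 0], 0], [0.01, [0, 0, 0], 0], [0.01, [0, 0, 0], 0], [0.01, [0, 0, 0], 0], [0.01, [0, 0, 0], 0], [0.01, [0, 0, 0], 0], [0.01, [0, 0, 0], 0]]'|tail -2;python3 go.py .440 .169 .12 .0615
```

```text
gripper_width: 0.0419
grip_force: 0.0
t 3.65 grasp [0.441  0.1689 0.0217] tilt [-0.      0.0001] yang 0.0461 turn -0.0154
tool d [ 0.0002 -0.001  -0.0983] world d [-0.001   0.0001  0.0983] F [-0.3 -0.2 -0.3] w 0.0419 grip 0.0
```

```bash
python3 -m pendant '[[0.01, [0, 0, 0], 0], [0.01, [0, 0, 0], 0], [0.01, [0, 0, 0], 0], [0.01, [0, 0, 0], 0], [0.01, [0, 0, 0], 0], [0.01, [0, 0, 0], 0], [0.01, [0, 0, 0], 0], [0.01, [0, 0, 0], 0]]'|tail -2;python3 -m pendant '[[0.01, [0, 0, -0.01], 0], [0.01, [0, 0, -0.02], 0], [0.01, [0, 0, -0.03], 0], [0.01, [0, 0, -0.03], 0], [0.01, [0, 0, -0.03], 0], [0.01, [0, 0, -0.03], 0], [0.01, [0, 0, -0.02], -0.015], [0.01, [0, 0, 0], 0]]'|tail -2; python3 go.py .440 .169 .12 .0615
```

```text
gripper_width: 0.0176
grip_force: 30.0
gripper_width: 0.0178
grip_force: 30.0
t 4.98 grasp [0.443  0.1696 0.1969] tilt [0.0064 0.004 ] yang 0.0614 turn -0.0001
tool d [-0.0007 -0.0035  0.0768] world d [-0.003  -0.0006 -0.0769] F [ 1.  -0.5 -1.4] w 0.0178 grip 30.0
```

```bash
python3 -m pendant '[[0.01, [-0.015, -0.002, -0.002], 0], [0.01, [-0.03, -0.002, -0.002], 0], [0.01, [-0.035, -0.002, -0.001], 0], [0.01, [-0.035, 0, 0], 0], [0.01, [-0.035, 0, 0], 0], [0.01, [-0.035, 0, 0], 0], [0.01, [-0.035, 0, 0], 0], [0.01, [-0.03, 0, 0], 0], [0.01, [-0.02, 0, 0], 0], [0.01, [-0.01, 0, 0], 0]]'|tail -2;python3 -m pendant '[[0.01, [0, 0, 0], 0], [0.01, [0, 0, 0], 0]]'|tail -2; python3 go.py .4259 -.1846 .116 .0615
python3 - <<'E'
from h import *
t=cam('top');s=cam('scene')
np.save('t2.npy',t,allow_pickle=True);np.save('s2.npy',s,allow_pickle=True)
c1,r1=ray(t,[[320,181]]);c2,r2=ray(s,[[307,221]])
A=np.c_[r1[0],-r2[0]];k=np.linalg.lstsq(A,c2-c1,rcond=None)[0];print('handle',c1+k[0]*r1[0],c2+k[1]*r2[0])
cv2.imwrite('pics/c2.png',np.vstack([crop(t,225,165,190,75,4),crop(s,200,150,190,70,4)]))
E
```

```text
gripper_width: 0.0177
grip_force: 30.0
gripper_width: 0.0178
grip_force: 30.0
t 5.98 grasp [ 0.4513 -0.1113  0.1961] tilt [-0.0013  0.0003] yang 0.0594 turn -0.0021
tool d [-0.0717 -0.0296  0.0802] world d [-0.0254 -0.0733 -0.0801] F [-0.1  1.  -0.8] w 0.0178 grip 30.0
handle [ 0.55433889 -0.37711501  0.07609923] [ 0.54737473 -0.37149322  0.07348528]
```

View pics/c2.png

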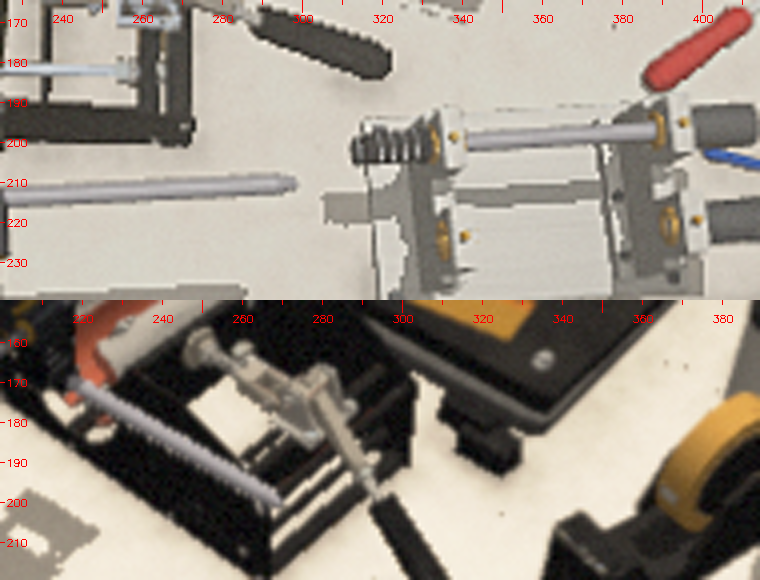

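```bash
cat > tri.py <<'E'
from h import *
def tri(t,s,a,b):
    c1,r1=ray(t,[a]);c2,r2=ray(s,[b]);k=np.linalg.lstsq(np.c_[r1[0],-r2[0]],c2-c1,rcond=None)[0]
    p,q=c1+k[0]*r1[0],c2+k[1]*r2[0];return ((p+q)/2).round(4),((p-q)*1e3).round(1)
E
python3 - <<'E'
from tri import *
t=np.load('t2.npy',allow_pickle=True).item();s=np.load('s2.npy',allow_pickle=True).item()
print('nose',tri(t,s,[297.8,210.2],[270.3,200.2]))
for z in(0,.08,.12,.15):print(z,at_z(t,[[273,199]],z),at_z(s,[[266,219]],0),at_z(s,[[267,201]],z))
E
```

```text
nose (array([ 0.4638, -0.3065,  0.1799]), array([-2.3,  1.8, -0.6]))
0 [[ 0.52091906 -0.25979902  0.        ]] [[ 5.25696320e-01 -2.44247800e-01  1.11022302e-16]] [[ 5.82511199e-01 -1.99820135e-01 -1.11022302e-16]]
0.08 [[ 0.5064005  -0.25531208  0.08      ]] [[ 5.25696320e-01 -2.44247800e-01  1.11022302e-16]] [[ 0.52700759 -0.24560891  0.08      ]]
0.12 [[ 0.49914122 -0.2530686   0.12      ]] [[ 5.25696320e-01 -2.44247800e-01  1.11022302e-16]] [[ 0.49925579 -0.2685033   0.12      ]]
0.15 [[ 0.49369676 -0.251386    0.15      ]] [[ 5.25696320e-01 -2.44247800e-01  1.11022302e-16]] [[ 0.47844193 -0.28567409  0.15      ]]
```

```bash
python3 -m pendant '[[0.01, [-0.005, -0.01, 0], 0.002], [0.01, [-0.02, -0.01, 0], 0], [0.01, [-0.025, -0.009, 0.01], 0], [0.01, [-0.02, 0, 0.02], 0], [0.01, [0, 0, 0.025], 0], [0.01, [0, 0, 0.02], 0], [0.01, [0, 0, 0.005], 0], [0.01, [0, 0, 0], 0], [0.01, [0, 0, 0], 0]]'|tail -2; python3 go.py .4259 -.1846 .116 .0615
python3 - <<'E'
from h import *
t=cam('top');s=cam('scene')
np.save('t3.npy',t,allow_pickle=True);np.save('s3.npy',s,allow_pickle=True)
cv2.imwrite('pics/c3.png',np.hstack([crop(t,300,190,60,80,6.5),crop(s,270,215,60,80,6.5)]))
E
```

```text
gripper_width: 0.0177
grip_force: 30.0
t 6.83 grasp [ 0.4274 -0.1823  0.1174] tilt [0.0002 0.0001] yang 0.0597 turn -0.0018
tool d [-0.0022 -0.0016  0.0014] world d [-0.0015 -0.0023 -0.0014] F [ 0.2  0.2 -1.2] w 0.0177 grip 30.0
```

View pics/c3.png

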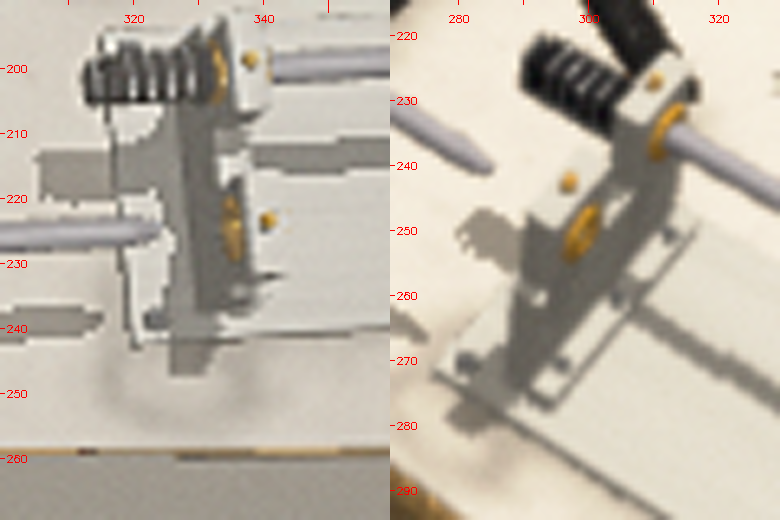

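```bash
cat >> fit.py <<'E'
from tri import tri
p=r.x
print('nose',tri(t,s,[323.6,224.6],[284.7,240.9]))
P=T(p,np.array([[-30,81,100],[-30,64,100],[-30,61,100]])*m);print(P,proj(t,P),proj(s,P))
print('flange mouth from top px',at_z(t,[[335.5,225]],.1))
N=[[.4274+.196*.0597,-.1823-.196*.998,.1174-.0125-.0035]];print('nose model',N,proj(t,N),proj(s,N))
E
python3 fit.py | tail -12
```

```text
[ 0.44085511  0.14669267  0.014     ]
 [ 0.44986078 -0.02662054  0.006     ]]
nose (array([ 0.4396, -0.3781,  0.099 ]), array([-0.5,  0.4, -0.1]))
[[ 0.43952728 -0.40517027  0.1       ]
 [ 0.44057282 -0.42213809  0.1       ]
 [ 0.44075733 -0.42513241  0.1       ]] [[334.74601168 224.47082228]
 [341.59378184 224.03575639]
 [342.80059359 223.95880229]] [[293.05790039 246.49357394]
 [298.71847255 249.91562759]
 [299.72533674 250.52413195]]
flange mouth from top px [[ 0.43822464 -0.40697571  0.1       ]]
nose model [[0.4391012, -0.377908, 0.1014]] [[323.7977772  224.58973926]] [[284.45835596 240.45517033]]
```

```bash
python3 -m pendant '[[0.01, [0, -0.0016, 0], -0.002], [0.01, [-0.006, 0, 0], 0], [0.01, [-0.006, 0, 0], 0], [0.01, [-0.006, 0, 0], 0], [0.01, [-0.006, 0, 0], 0], [0.01, [0, 0, 0], 0]]'|grep -i force; python3 go.py .4259 -.1846 .116 .0615;python3 -m pendant '[[0.01, [-0.006, 0, 0], 0], [0.01, [-0.006, 0, 0], 0], [0.01, [-0.006, 0, 0], 0], [0.01, [-0.006, 0, 0], 0], [0.01, [0, 0, 0], 0]]'|grep -i force; python3 go.py .4274 -.2345 .116 .0615
```

```text
force: [-0.5, 0.2, -0.8]
grip_force: 30.0
t 7.53 grasp [ 0.427  -0.2083  0.1168] tilt [-0.     -0.0007] yang 0.0592 turn -0.0023
tool d [0.0237 0.0003 0.0007] world d [-0.0011  0.0237 -0.0008] F [-0.5  0.2 -0.8] w 0.0180 grip 30.0
force: [-0.1, 0.1, -1.2]
grip_force: 30.0
t 7.95 grasp [ 0.4285 -0.2321  0.1168] tilt [ 0.0001 -0.0007] yang 0.0596 turn -0.0019
tool d [-0.0023 -0.0013  0.0008] world d [-0.0011 -0.0024 -0.0008] F [-0.1  0.1 -1.2] w 0.0179 grip 30.0
```

```bash
python3 -m pendant '[[0.01, [-0.01, 0, 0.0002], -0.002], [0.01, [-0.01, 0, 0.0003], 0], [0.01, [-0.01, 0, 0.0003], 0], [0.01, [-0.01, 0, 0.0003], 0], [0.01, [-0.01, 0, 0.0003], 0], [0.01, [0, 0, 0], 0]]'|grep -i force; python3 go.py .4315 -.2821 .1155 .0615;python3 -m pendant '[[0.01, [-0.01, 0, 0.0002], 0], [0.01, [-0.01, 0, 0.0002], 0], [0.01, [-0.01, 0, 0.0002], 0], [0.01, [-0.01, 0, 0.0002], 0], [0.01, [-0.008, 0, 0.0002], 0], [0.01, [0, 0, 0], 0]]'|grep -i force; python3 go.py .4345 -.33 .1145 .0615
python3 - <<'E'
from h import *
t=cam('top');s=cam('scene')
np.save('t4.npy',t,allow_pickle=True);np.save('s4.npy',s,allow_pickle=True)
cv2.imwrite('pics/c4.png',np.hstack([crop(t,335,195,65,80,6),crop(s,285,225,65,80,6)]))
E
```

```text
force: [-0.1, -0.6, -0.6]
grip_force: 30.0
t 8.45 grasp [ 0.4315 -0.2822  0.1154] tilt [-0.0001 -0.001 ] yang 0.0612 turn -0.0003
tool d [ 0.0001  0.     -0.0001] world d [0.     0.0001 0.0001] F [-0.1 -0.6 -0.6] w 0.0179 grip 30.0
force: [-0.5, -0.5, -0.4]
grip_force: 30.0
t 8.95 grasp [ 0.4345 -0.3301  0.1143] tilt [-0.0002 -0.0009] yang 0.0613 turn -0.0002
tool d [ 0.0001  0.     -0.0002] world d [0.     0.0001 0.0002] F [-0.5 -0.5 -0.4] w 0.0177 grip 30.0
```

View pics/c4.png

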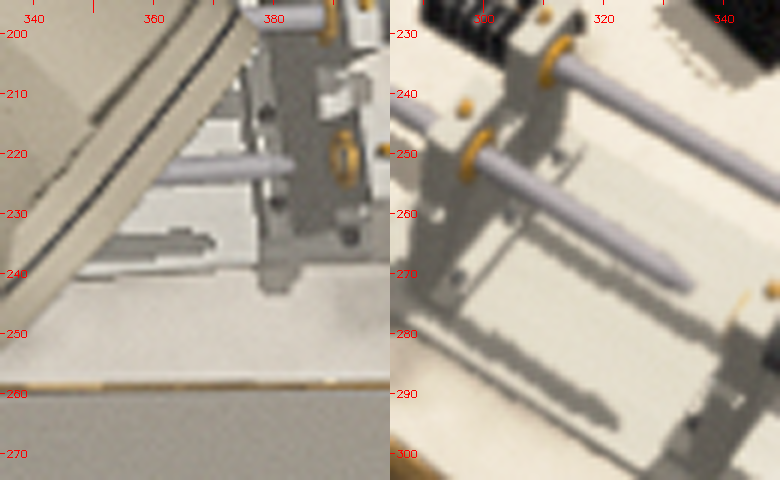

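The nose at (383,222) is in line with the far flange at (392,221), 21 mm short, and forces are near zero. I'll advance gently.

```bash
python3 -m pendant '[[0.01, [-0.006, 0, 0], 0], [0.01, [-0.006, 0, 0], 0], [0.01, [-0.006, 0, 0], 0], [0.01, [-0.006, 0, 0], 0], [0.01, [-0.004, 0, 0], 0], [0.01, [0, 0, 0], 0]]'|grep -i force; python3 go.py .4362 -.358 .1143 .0615;python3 -m pendant '[[0.01, [-0.004, 0, 0.0002], 0], [0.01, [-0.004, 0, 0.0002], 0], [0.01, [-0.003, 0, 0.0002], 0], [0.01, [0, 0, 0], 0]]'|grep -i force; python3 go.py .4374 -.384 .1128 .0615
```

```text
force: [0.1, 1.0, -1.8]
grip_force: 30.0
t 9.55 grasp [ 0.4363 -0.3576  0.1144] tilt [-0.     -0.0006] yang 0.0618 turn 0.0003
tool d [-0.0004 -0.0001  0.0001] world d [-0.0001 -0.0004 -0.0001] F [ 0.1  1.  -1.8] w 0.0177 grip 30.0
force: [0.4, 0.9, 0.4]
grip_force: 30.0
t 9.88 grasp [ 0.4372 -0.3682  0.1138] tilt [ 0.0002 -0.0007] yang 0.0625 turn 0.0010
tool d [-0.0158 -0.0008  0.001 ] world d [ 0.0002 -0.0158 -0.001 ] F [0.4 0.9 0.4] w 0.0177 grip 30.0
```

```bash
python3 -m pendant '[[0.01, [-0.003, 0, 0.0003], 0], [0.01, [-0.003, 0, 0.0003], 0], [0.01, [-0.002, 0, 0.0002], 0], [0.01, [0, 0, 0], 0]]'|grep -i force; python3 go.py .4374 -.384 .1128 .0615;python3 -m pendant '[[0.01, [-0.002, 0, 0], 0], [0.01, [-0.002, 0, 0], 0], [0.01, [0, 0, 0], 0]]'|grep -i force; python3 go.py .4382 -.384 .1128 .0615
```

```text
force: [-0.1, -0.2, 0.4]
grip_force: 30.0
t 10.22 grasp [ 0.4377 -0.3759  0.113 ] tilt [ 0.0002 -0.0005] yang 0.0627 turn 0.0012
tool d [-0.0081 -0.0008  0.0002] world d [-0.0003 -0.0081 -0.0002] F [-0.1 -0.2  0.4] w 0.0180 grip 30.0
force: [0.1, 3.0, 1.0]
grip_force: 30.0
t 10.47 grasp [ 0.438  -0.3791  0.1128] tilt [-0.0003  0.0009] yang 0.0632 turn 0.0017
tool d [-0.0049 -0.0001 -0.    ] world d [ 0.0002 -0.0049  0.    ] F [0.1 3.  1. ] w 0.0178 grip 30.0
```

Spring contact is felt at 3 N. I'll continue to the hard seat.

```bash
python3 -m pendant '[[0.01, [-0.002, 0, 0], 0], [0.01, [-0.002, 0, 0], 0], [0.01, [0, 0, 0], 0]]'|grep -i force; python3 go.py .4382 -.384 .1128 .0615;python3 -m pendant '[[0.01, [-0.001, 0, 0], 0], [0.01, [-0.001, 0, 0], 0], [0.01, [0, 0, 0], 0]]'|grep -i force; python3 go.py .4382 -.384 .1128 .0615
```

```text
force: [-0.4, 5.1, 1.6]
grip_force: 30.0
t 10.72 grasp [ 0.4383 -0.3827  0.1127] tilt [-0.0004  0.0015] yang 0.0634 turn 0.0019
tool d [-0.0013 -0.0002 -0.0001] world d [-0.0001 -0.0013  0.0001] F [-0.4  5.1  1.6] w 0.0177 grip 30.0
force: [-1.7, 11.6, 3.8]
grip_force: 30.0
t 10.97 grasp [ 0.4384 -0.3829  0.1123] tilt [-0.0014  0.0047] yang 0.0643 turn 0.0028
tool d [-0.0011 -0.0003 -0.0005] world d [-0.0002 -0.0011  0.0005] F [-1.7 11.6  3.8] w 0.0178 grip 30.0
```

```bash
python3 -m pendant '[[0.01, [-0.001, 0, 0], 0], [0.01, [0, 0, 0], 0], [0.01, [0, 0, 0], 0], [0.01, [0, 0, 0], 0]]'|grep -i force; python3 go.py .4382 -.384 .1128 .0615; python3 - <<'E'
from h import *
s=cam('scene');w=cam('wrist');np.save('s5.npy',s,allow_pickle=True)
cv2.imwrite('pics/c5.png',np.hstack([crop(s,272,215,62,86,6.2),crop(w,170,130,160,215,2.48)[:533]]))
E
```

```text
force: [-2.6, 14.8, 5.5]
grip_force: 30.0
t 11.30 grasp [ 0.4385 -0.383   0.1121] tilt [-0.0019  0.0061] yang 0.0647 turn 0.0032
tool d [-0.0009 -0.0004 -0.0007] world d [-0.0003 -0.001   0.0007] F [-2.6 14.8  5.5] w 0.0176 grip 30.0
```

View pics/c5.png

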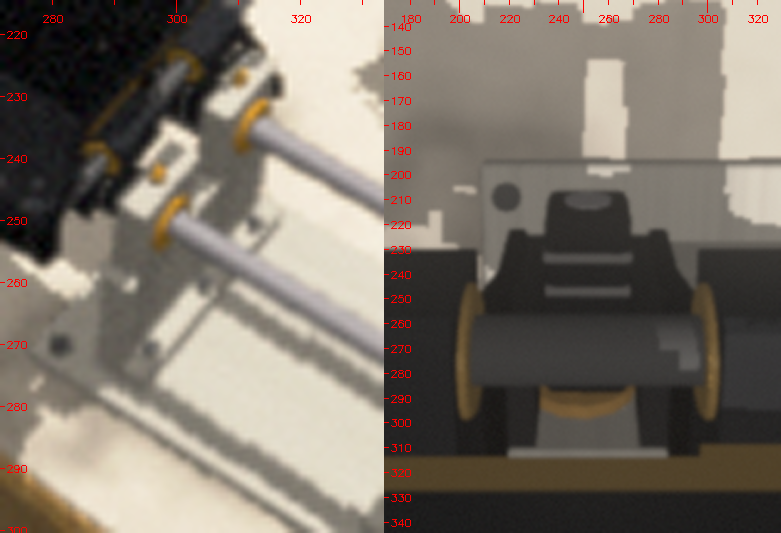

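In the scene crop the rod runs through the left bushing at (300,250). In the wrist crop the grip sits on the brass flange at (250,290). Pushing on 2 mm raised the force from 5 to 15 N with almost no movement, so the grip is seated hard.

```bash
python3 -c "
from bench import sign_off;print(sign_off())"
```

```text
the job is handed in; nothing more can be done
None
```

I handed the job in with the rod through both front bushings, its grip seated hard on the left bushing and still held in the fingers, pushing at about 15 N; no pass/fail result came back.

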